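# Load the label tray into the packing bench printer

### The job

Load the label printer: take the narrower of the two grey trays, the one that fits, by its upright grip and slide it along the bench between the flared guides into the bay under the printer, grip end last, until it is fully home with its front wall flush with the printer's front. Let go of it and leave the wider tray where it is.

Things in the scene. Friction and masses are not known exactly. Their poses are not given: they have to be found in the camera images.
- tray: Narrow grey plastic tray that fits the bay: open box of white label sheets, 115 mm long (x), 90 wide (y), walls 40 high, about 0.2 kg, loose. Origin: centre of the box's underside. +x points to the end that enters the bay first; the front wall at x = -57.5 mm carries the grip, an upright fin sticking out in front.
- tray_grip (a point): Middle of the narrow tray's grip fin, at (-82.5, 0, 48) mm in the tray's frame, same axes. Pinch the fin across its 12 mm thickness (y). Fin: x from -57.5 to -102.5 mm, z from 20 to 66 mm in the tray's frame.
- printer: White printer, fixed. Origin: on the bench, middle of the bay's mouth, in the front face (robot's side); +x into the bay: a tunnel, y +-50, 52 high, bench as floor, rear stop at x = 116 mm. Deck over it 70 high, housing 125 high from x = 105. Guide rails 22 high flare from y +-50 at the mouth to +-75 at x = -35. Tray home: its origin at (58, 0, 0) mm, +x along this +x, fin left out in front.
- wide_tray: The wide grey tray, of the same make, length, height and grip but 130 mm wide (too wide for the bay), loose on the bench. Origin and axes as for the narrow tray. To be left alone.
There are look-alikes about, which are no part of the job. Leave any blue or yellow look-alike of the tray alone.

How it is judged:
At the end, for the whole second after the job is handed in: The narrow tray lies flat on the bench in the bay (under 10 mm up, tilt under 0.1 rad), released and at rest: front wall flush with the printer's front within 12 mm, centred within 12 mm, square within 8 degrees. The wide tray is within 30 mm of its start (x of tray in the frame of printer between 0.0455 and 0.07 m and y of tray in the frame of printer between -0.012 and 0.012 m and angle between the x axis of tray and the x axis of printer, either way round below 0.14 rad and height (world z) of tray below 0.01 m and angle between tray's own z axis and vertical below 0.1 rad and linear speed of tray below 0.01 m/s and distance of wide_tray from where it was at the start of the episode below 0.03 m); the robot touches nothing.
It fails at once if the wide tray is moved more than 30 mm (distance of wide_tray from where it was at the start of the episode above 0.03 m).
It also fails if it takes over 43 s, if anything falls off the work surface, if the arm or the gripper's body presses on something with over 40 N, if the wrist force passes 120 N, or if a joint passes its speed limit or range.

### The arm

A 6-joint arm with a two-finger parallel gripper is mounted at the origin on the work surface. World frame = base frame: x ahead of the robot, y to its left, z up, the work surface at z = 0. Lengths are in m, angles in rad, forces in N, time in s.
With the tool pointing down it reaches from about 0.325 to 0.9 m from the base axis. Payload 6.1 kg.
Tool frame: the origin (TCP) lies at the very end of the fingers, on their centre line; the grasp point (between the pads) lies arm.pinch_z behind it (arm.pinch_z is the distance from the TCP to the grasp point, in m); z points along the fingers, x is the direction in which the jaws open and shut, and the axes are right-handed (so a half turn about z gives the same grasp; the last joint's range is limited). The gripper opens to 87 mm and grips with 3 to 60 N. Pads are 19 mm wide; open, the fingers measure 117 mm over their backs; the gripper's body (75 mm by 190 mm) begins 51 mm behind the grasp point.
Start: joints at [1.011, 0.22, 1.526, -0, 1.395, -0.126], TCP at [0.263, 0.567, 0.223] pointing down, gripper open.
Joint ranges: [-2.98, 2.98], [-0.91, 2.08], [0.09, 2.57], [-1.24, 4.39], [0.2, 2.65], [-2.68, 2.68]. Speed limits (rad/s): [2.57, 2.57, 3.01, 3.14, 3.14, 3.14].

### API

Orientations are given as a unit quaternion [w, x, y, z].
In Python, from bench import arm, imaging gives the robot as it stands.
- The arm moves only by the tool servo_tool, never from a script. Its argument "commands" is a list of rows, each an object of numbers: "dx", "dy", "dz": the shift along the tool's x, y, z in m; "spin": the turn about the tool's z in rad. In form: [{"dx": .., "dy": .., "dz": .., "spin": ..}, ...]. A call has 1 to 20 rows; each row is the pose to reach, as a shift and turn from the pose commanded when the call began, along the tool's axes at that moment; what a row does not reach only later rows make up. A row lasts 1/12 s, in which the tool goes at most 41.7 mm and 7.16 degrees, less where a joint would pass 70% of its speed; a pose out of reach is approached as far as the arm can. A call with a gripper value outside its range is refused whole. "fingers" is the closure in counts, from 0 (fully open) to 255 (shut), set as the call begins (left out, the last holds). The fingers move at their own pace and stop on an object; "squeeze" is the grip in N (left out, the last holds). Time passes only in rows, so rows that repeat a pose let the fingers close. It gives the time, the measured TCP pose, the force and the opening at its end, in the units of the state.
- arm.get_state(): the state, without advancing time (a new reading comes with each control period).
- imaging.read_camera(name): name is "scene" or "top" or "wrist"; returns the picture (400x640x3 uint8, red, green, blue); there is no depth.
- imaging.camera_info(name): a dict with "intrinsics" (3x3 intrinsics, pixels), "k1" (the pictures are not rectified: a ray, as slopes to the right and down, at radius r is drawn at 1 + k1 r^2 times it, then the intrinsics apply), "R" (3x3) and "t" (3): a world point X has camera coordinates R X + t; the wrist camera has in their place "T_tool_cam" (4x4, takes a point from camera to tool coordinates, whose origin is the TCP and whose axes are the tool frame's). Camera axes: x right, y down, z forward; pixel columns grow to the right and rows downward; lengths in m; the calibration is good to about 2 mm. A picture is of the moment at which its call begins: read the wrist's pose just before it. camera_info takes no time and is no camera call.
- arm.close_job(): hands the job in, once; it reports no verdict.
The state is a dict: "time": time; "q": joint angles; "joint_velocities": joint speeds; "effort": joint torques, N m; "eef_pos": TCP position; "orientation": TCP orientation; "ft_force": force on the tool from outside, world axes, zero at the start; "torque": the same for the moment, N m; "grip_width": finger opening in m.
Only numpy, scipy, OpenCV 4.12 (cv2) and the standard library are available. Lean on these libraries where they do the work, as an engineer would, in place of code of your own. Each camera call takes 0.05 s, during which the arm holds its last target. There are 200 camera calls.

## Working session

There is one attempt and no reset: what is moved stays moved. The work goes in short steps, Python scripts to look and compute and a tool call to move; the robot and the scene stay as the last step left them, time stands still between calls to the robot, and variables do not carry over. Pictures are saved under pics/ and viewed, about 8 in all and at most 12, crops included, and the job is handed in when it is done.

Besides the shell and the picture viewer there is one more tool, called after "Request:" as name(argument=value, ...) on one line, values as JSON. servo_tool: Moves the arm, as the interface text tells. Its arguments: {"type":"object","properties":{"commands":{"type":"array"},"fingers":{"type":"number"},"squeeze":{"type":"number"}},"required":["commands"]}

```bash
ls; mkdir -p pics
cat > h.py <<'E'
import numpy as np, cv2, sys
from bench import arm, imaging
from scipy.spatial.transform import Rotation as Rn
def snap(n,f):
    st=arm.get_state(); im=imaging.read_camera(n); cv2.imwrite('pics/'+f+'.png',cv2.cvtColor(im,cv2.COLOR_RGB2BGR)); return im,st
def ray(n,uv,st=None):
    c=imaging.camera_info(n);K=np.array(c['intrinsics']);k1=c['k1']
    uv=np.atleast_2d(np.array(uv,float))
    d=np.c_[(uv[:,0]-K[0,2])/K[0,0],(uv[:,1]-K[1,2])/K[1,1]]
    s=d.copy()
    for _ in range(20): s=d/(1+k1*(s**2).sum(1,keepdims=True))
    v=np.c_[s,np.ones(len(s))]
    if 'R' in c:
        R=np.array(c['R']);t=np.array(c['t']);return -R.T@t, v@R
    T=np.array(c['T_tool_cam']);w,x,y,z=st['orientation'];Q=Rn.from_quat([x,y,z,w]).as_matrix()
    return np.array(st['eef_pos'])+Q@T[:3,3], v@(Q@T[:3,:3]).T
def onz(n,uv,z,st=None):
    o,v=ray(n,uv,st); return o+v*((z-o[2])/v[:,2:3])
E
python3 - <<'E'
from h import *
for n in('top','scene'): im,st=snap(n,n+'0')
a=cv2.imread('pics/top0.png');b=cv2.imread('pics/scene0.png')
print(st, arm.pinch_z)
print(imaging.camera_info('top'))
print(imaging.camera_info('wrist')['T_tool_cam'])
E
```

```text
pics
{'time': 0.05, 'q': array([ 1.01086598e+00,  2.21248469e-01,  1.52759035e+00,  1.62213427e-05,
        1.39471124e+00, -1.26089801e-01]), 'joint_velocities': array([-0.00104735, -0.00032457,  0.00071572,  0.00098877, -0.00252713,
       -0.00332279]), 'effort': array([-7.92997480e-05, -4.96316957e+01, -3.88839412e+01,  7.01291347e-02,
        5.22730197e-02, -5.42208829e-05]), 'eef_pos': array([0.26238681, 0.56657569, 0.22143441]), 'orientation': array([ 4.11766130e-04,  8.42721743e-01,  5.38348498e-01, -8.87902467e-04]), 'ft_force': array([-0.4174893 , -0.2205099 ,  0.80700837]), 'torque': array([0.02565304, 0.00124448, 0.03161161]), 'grip_width': 0.08716017269556968} 0.0187
{'intrinsics': array([[511.32528475,   0.        , 327.7635522 ],
       [  0.        , 511.32528475, 193.21694731],
       [  0.        ,   0.        ,   1.        ]]), 'k1': -0.03497155153932796, 'R': array([[ 0.02010124, -0.99979649, -0.00170825],
       [-0.99880214, -0.02000495, -0.04465525],
       [ 0.04461199,  0.00260383, -0.999001  ]]), 't': array([0.00112371, 0.50768482, 1.07329114])}
[[ 9.99999800e-01  6.30855861e-04  5.10352091e-05  2.98287294e-04]
 [-6.22473740e-04  9.65709810e-01  2.59623142e-01 -7.24313087e-02]
 [ 1.14499579e-04 -2.59623122e-01  9.65710009e-01 -1.62219456e-01]
 [ 0.00000000e+00  0.00000000e+00  0.00000000e+00  1.00000000e+00]]
```

View pics/top0.png

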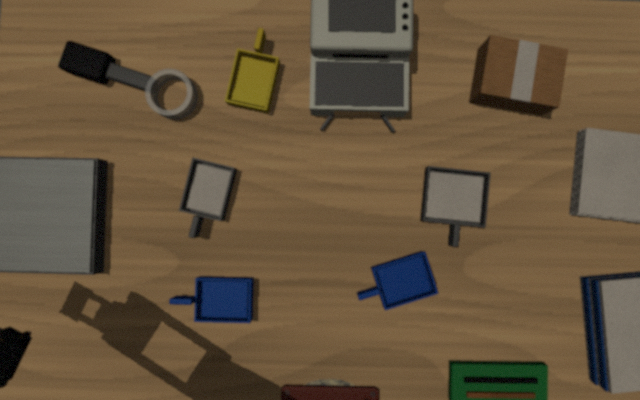

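View pics/scene0.png

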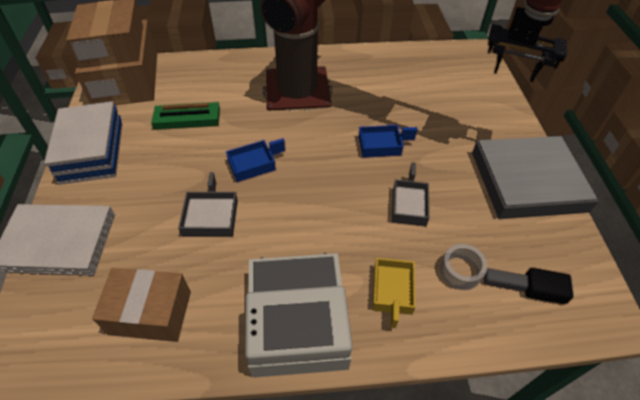

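Top view: candidates are the narrow grey tray (208,190, grip at 196,227), the wide grey tray (455,197, grip at 454,235), blue look-alikes (224,299) and (404,280), and a yellow one (253,80). The narrow grey tray at (208,190) fits the description. The printer deck's front edge is at about row 112, columns 311–409. Next I'll check the choice in a close crop and measure it.

Run:
```python
from h import *
a=cv2.imread('pics/top0.png')
c1=cv2.resize(a[150:245,170:250],None,fx=5,fy=5,interpolation=cv2.INTER_CUBIC)
c2=cv2.resize(a[45:140,300:380],None,fx=5,fy=5,interpolation=cv2.INTER_CUBIC)
c2=cv2.resize(a[45:140,295:425],(390*1,285),interpolation=cv2.INTER_CUBIC)
o=np.zeros((475,800,3),np.uint8);o[:,:400]=c1;o[:285,405:795]=c2;cv2.imwrite('pics/crop.png',o)
hsv=cv2.cvtColor(a,cv2.COLOR_BGR2HSV)
g=a.max(2)
for nm,(y0,y1,x0,x1) in dict(nar=(150,245,170,250),wide=(150,255,405,505)).items():
    h=hsv[y0:y1,x0:x1]
    # wood is saturated; tray+sheets are not
    m=(h[...,1]<70).astype(np.uint8)
    n,l,s,c=cv2.connectedComponentsWithStats(m);k=1+s[1:,4].argmax();m=(l==k).astype(np.uint8)
    cs,_=cv2.findContours(m,cv2.RETR_EXTERNAL,cv2.CHAIN_APPROX_NONE)
    mb=cv2.morphologyEx(cv2.drawContours(m.copy(),cs,-1,1,-1),cv2.MORPH_OPEN,np.ones((21,21),np.uint8))
    sh=((h[...,1]<70)&(h[...,2]>120)).astype(np.uint8)
    n2,l2,s2,c2=cv2.connectedComponentsWithStats(sh);k2=1+s2[1:,4].argmax()
    for q,mm in(('all',m),('sheet',(l2==k2).astype(np.uint8))):
        cs,_=cv2.findContours(mm,cv2.RETR_EXTERNAL,cv2.CHAIN_APPROX_NONE)
        r=cv2.minAreaRect(max(cs,key=len)); bp=cv2.boxPoints(r)+[x0,y0]
        P=onz('top',bp,0.03)[:,:2]
        print(nm,q,bp.round(1).tolist(),'ctr',P.mean(0).round(4),'sides',np.linalg.norm(P[1]-P[0]).round(4),np.linalg.norm(P[2]-P[1]).round(4),'ang',[round(float(np.degrees(np.arctan2(*(P[i+1]-P[i])[::-1]))),1) for i in(0,1)])
```

```text
nar all [[173.2, 232.1], [192.0, 157.0], [236.2, 168.1], [217.5, 243.1]] ctr [0.4875 0.268 ] sides 0.1616 0.0962 ang [-12.3, -102.9]
nar sheet [[188.2, 206.1], [198.5, 165.1], [228.4, 172.6], [218.1, 213.5]] ctr [0.5099 0.2611] sides 0.0882 0.0649 ang [-12.3, -102.9]
wide all [[419.0, 242.1], [425.7, 166.2], [489.5, 171.8], [482.8, 247.7]] ctr [ 0.4836 -0.2533] sides 0.159 0.1347 ang [-4.4, -93.9]
wide sheet [[449.1, 217.2], [453.2, 175.6], [481.7, 178.4], [477.7, 219.9]] ctr [ 0.5031 -0.2764] sides 0.0874 0.0603 ang [-5.0, -94.3]
```

View pics/crop.png

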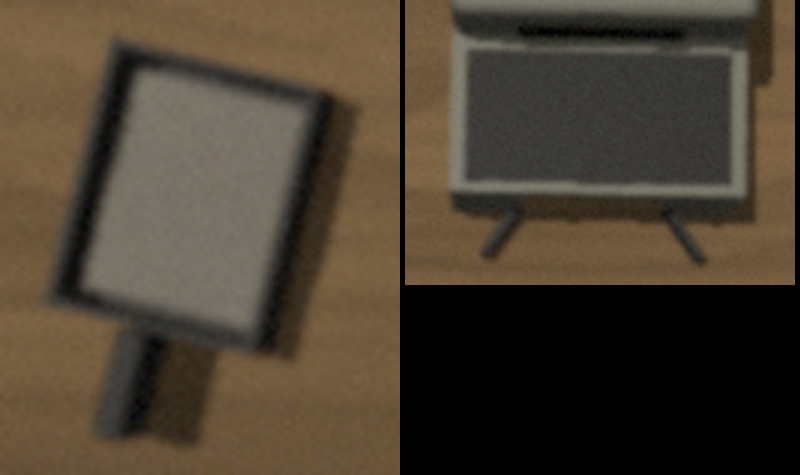

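The crop confirms a narrow, about 90 mm, grey tray with its grip at the lower left of its front wall, plus the printer's deck edge and both guide rails.

Run:
```python
from h import *
def cn(x,y): return (170+x/5,150+y/5)
def pn(x,y): return (295+(x-405)/3,45+y/3)
rim=onz('top',[cn(115,42),cn(328,95),cn(262,350),cn(50,300)],.04)
fin=onz('top',[cn(112,433),cn(135,335)],.066)
print('rim',rim.round(4).tolist(),'sides',[np.linalg.norm(rim[i]-rim[(i+1)%4]).round(4) for i in range(4)])
c=rim.mean(0)[:2]; u=((rim[0]+rim[1]-rim[2]-rim[3])/2)[:2]; th=np.arctan2(u[1],u[0])
w=((rim[0]+rim[3]-rim[1]-rim[2])/2)[:2]
print('ctr',c,'yaw',np.degrees(th),np.degrees(np.arctan2(-w[0],w[1])))
u/=np.linalg.norm(u); print('grip from rim',c-.0825*u)
print('fin ends',fin[:,:2],'mid',fin[:,:2].mean(0),'dir',np.degrees(np.arctan2(*(fin[1]-fin[0])[:2][::-1])))
ed=onz('top',[pn(452,192),pn(746,195)],.07); bt=onz('top',[pn(453,211),pn(752,213)],0)
tp=onz('top',[pn(488,255),pn(700,262)],.022); mo=onz('top',[pn(517,212),pn(668,212)],.022)
for n,p in(('edge',ed),('bottom',bt),('tips',tp),('mouth',mo)):
    d=p[0]-p[1];print(n,p[:,:2].round(4).tolist(),'mid',p.mean(0)[:2].round(4),'w',np.linalg.norm(d).round(4),'yaw',np.degrees(np.arctan2(-d[0],d[1])).round(2))
# printer long edges: fit by mask in the scene-top image: housing outline bounds
st=arm.get_state();w,x,y,z=st['orientation'];print(Rn.from_quat([x,y,z,w]).as_matrix().round(3))
```

```text
rim [[0.5731, 0.2926, 0.04], [0.5527, 0.2032, 0.04], [0.4466, 0.2276, 0.04], [0.4654, 0.3162, 0.04]] sides [np.float64(0.0917), np.float64(0.1089), np.float64(0.0906), np.float64(0.1102)]
ctr [0.50943901 0.25992277] yaw -12.640103709732738 -12.41262556444795
grip from rim [0.42893849 0.27797594]
fin ends [[0.41226471 0.28183743]
 [0.45186356 0.27372898]] mid [0.43206413 0.27778321] dir -11.572189131290635
edge [[0.6748, 0.0492], [0.6768, -0.1492]] mid [ 0.6758 -0.05  ] w 0.1984 yaw 0.58
bottom [[0.6757, 0.0509], [0.6787, -0.1644]] mid [ 0.6772 -0.0568] w 0.2154 yaw 0.79
tips [[0.6406, 0.0247], [0.6386, -0.1247]] mid [ 0.6396 -0.05  ] w 0.1494 yaw -0.74
mouth [[0.6715, 0.0049], [0.6737, -0.1016]] mid [ 0.6726 -0.0484] w 0.1066 yaw 1.17
[[ 0.42   0.907 -0.001]
 [ 0.907 -0.42  -0.002]
 [-0.002 -0.    -1.   ]]
```

Narrow tray: sides about 91 × 110 mm at rim height (expected 90 × 115). The grip is near (0.430, 0.278), yaw about −12.3°. The two grip estimates agree to 3 mm. Printer mouth: about (0.676, −0.050), yaw about 0.5°, with tip spacing 149 mm (expected 150). Moving to hover above the grip.

Request:
servo_tool(commands=[{"dx": -0.03,"dy": 0.04,"dz": 0.01,"spin": -0.05},{"dx": -0.06,"dy": 0.08,"dz": 0.02,"spin": -0.1},{"dx": -0.09,"dy": 0.12,"dz": 0.03,"spin": -0.15},{"dx": -0.12,"dy": 0.16,"dz": 0.04,"spin": -0.2},{"dx": -0.15,"dy": 0.2,"dz": 0.05,"spin": -0.216},{"dx": -0.175,"dy": 0.24,"dz": 0.06,"spin": -0.216},{"dx": -0.191,"dy": 0.27,"dz": 0.06,"spin": -0.216},{"dx": -0.191,"dy": 0.274,"dz": 0.06,"spin": -0.216},{"dx": -0.191,"dy": 0.274,"dz": 0.06,"spin": -0.216},{"dx": -0.191,"dy": 0.274,"dz": 0.06,"spin": -0.216},{"dx": -0.191,"dy": 0.274,"dz": 0.06,"spin": -0.216},{"dx": -0.191,"dy": 0.274,"dz": 0.06,"spin": -0.216}], fingers=0)

```text
time: 1.1
eef_pos: [0.4304, 0.2796, 0.1625]
orientation: [-0.0, 0.78, 0.626, -0.0]
ft_force: [-0.3, -0.2, -0.0]
grip_width: 0.0873
```

Run:
```python
from h import *
im,st=snap('wrist','w1'); print(st['time'],st['eef_pos'],st['orientation'],st['ft_force'])
```

```text
1.1 [0.43039059 0.27960126 0.16254463] [-3.18287679e-04  7.79512571e-01  6.26386501e-01 -3.88767283e-05] [-0.33362226 -0.22175375 -0.0414543 ]
```

View pics/w1.png

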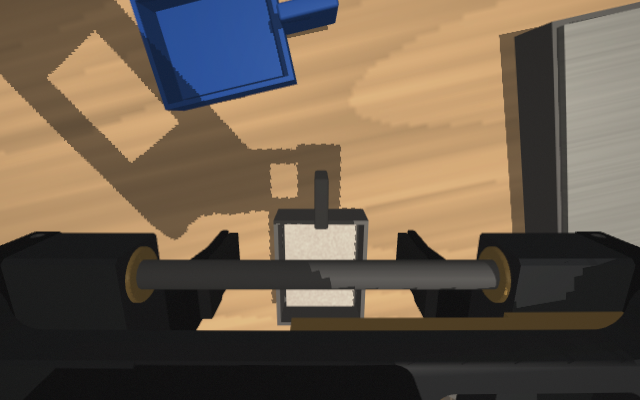

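Wrist view: the fin stands upright in line with the jaw centre (columns 314–328, rows 171–228), with the tray below it. The fingers straddle it symmetrically. Measuring the fin.

Run:
```python
from h import *
st=arm.get_state()
P=onz('wrist',[(320.5,171),(321.5,228),(276,222),(366,222)],.066,st);R=onz('wrist',[(273,222),(368,222),(276,210),(366,210)],.04,st)
print(P.round(4),'\n',R.round(4)); d=P[1]-P[0];print(np.linalg.norm(d),np.degrees(np.arctan2(d[1],d[0])))
w,x,y,z=st['orientation'];Q=Rn.from_quat([x,y,z,w]).as_matrix();print(Q.round(3))
for X in P[:2].tolist()+[P[:2].mean(0).tolist()]: print('tool',(Q.T@(np.array(X)-st['eef_pos'])).round(4))
a=cv2.imread('pics/w1.png')
for r in (180,190,200): print(r,a[r,305:340].max(1).tolist())
```

```text
[[0.4032 0.289  0.066 ]
 [0.452  0.2793 0.066 ]
 [0.4383 0.2422 0.066 ]
 [0.4549 0.3179 0.066 ]] 
 [[0.4456 0.234  0.04  ]
 [0.4648 0.3219 0.04  ]
 [0.4347 0.2397 0.04  ]
 [0.4527 0.3222 0.04  ]]
0.04981927229623069 -11.211304212636895
[[ 0.214  0.977 -0.   ]
 [ 0.977 -0.214  0.   ]
 [ 0.    -0.    -1.   ]]
tool [ 0.0031 -0.0284  0.0966]
tool [0.0041 0.0214 0.0966]
tool [ 0.0036 -0.0035  0.0966]
180 [104, 105, 104, 103, 104, 104, 104, 104, 103, 70, 57, 59, 59, 59, 59, 58, 59, 59, 59, 59, 59, 59, 58, 73, 106, 107, 108, 108, 109, 109, 109, 109, 110, 109, 138]
190 [111, 112, 112, 112, 112, 113, 113, 112, 112, 76, 57, 59, 60, 59, 61, 60, 60, 60, 60, 60, 61, 60, 56, 75, 112, 114, 114, 114, 114, 113, 114, 114, 114, 114, 160]
200 [115, 115, 114, 115, 115, 115, 115, 115, 115, 76, 57, 59, 60, 60, 60, 60, 59, 60, 59, 60, 60, 59, 56, 83, 112, 113, 114, 114, 113, 113, 113, 113, 114, 113, 147]
```

Request:
servo_tool(commands=[{"dx": 0.003,"dy": -0.002,"dz": 0.03},{"dx": 0.003,"dy": -0.002,"dz": 0.06},{"dx": 0.003,"dy": -0.002,"dz": 0.09},{"dx": 0.003,"dy": -0.002,"dz": 0.115},{"dx": 0.003,"dy": -0.002,"dz": 0.127},{"dx": 0.003,"dy": -0.002,"dz": 0.13},{"dx": 0.003,"dy": -0.002,"dz": 0.13},{"dx": 0.003,"dy": -0.002,"dz": 0.13}])

```text
validation failed for argument at $.co...
```

Request:
servo_tool(commands=[{"dz": 0},{"dz": 0},{"dz": 0},{"dz": 0},{"dz": 0},{"dz": 0},{"dz": 0},{"dz": 0},{"dz": 0},{"dz": 0},{"dz": 0},{"dz": 0}], fingers=255, squeeze=20)

```text
validation failed for argument at $.co...
```

The rows need all four keys, so I'm sending them again in full.

Request:
servo_tool(commands=[{"dx": 0.003,"dy": -0.002,"dz": 0.03,"spin": 0},{"dx": 0.003,"dy": -0.002,"dz": 0.06,"spin": 0},{"dx": 0.003,"dy": -0.002,"dz": 0.09,"spin": 0},{"dx": 0.003,"dy": -0.002,"dz": 0.115,"spin": 0},{"dx": 0.003,"dy": -0.002,"dz": 0.127,"spin": 0},{"dx": 0.003,"dy": -0.002,"dz": 0.13,"spin": 0},{"dx": 0.003,"dy": -0.002,"dz": 0.13,"spin": 0},{"dx": 0.003,"dy": -0.002,"dz": 0.13,"spin": 0}])

```text
time: 1.82
eef_pos: [0.4306, 0.283, 0.0339]
orientation: [0.0, 0.779, 0.626, 0.001]
ft_force: [0.4, 1.1, 0.7]
grip_width: 0.0874
```

Request:
servo_tool(commands=[{"dx": 0,"dy": 0,"dz": 0,"spin": 0},{"dx": 0,"dy": 0,"dz": 0,"spin": 0},{"dx": 0,"dy": 0,"dz": 0,"spin": 0},{"dx": 0,"dy": 0,"dz": 0,"spin": 0},{"dx": 0,"dy": 0,"dz": 0,"spin": 0},{"dx": 0,"dy": 0,"dz": 0,"spin": 0},{"dx": 0,"dy": 0,"dz": 0,"spin": 0},{"dx": 0,"dy": 0,"dz": 0,"spin": 0},{"dx": 0,"dy": 0,"dz": 0,"spin": 0},{"dx": 0,"dy": 0,"dz": 0,"spin": 0}], fingers=255, squeeze=20)

```text
time: 2.65
eef_pos: [0.4297, 0.282, 0.0325]
orientation: [-0.0, 0.78, 0.626, -0.0]
ft_force: [0.4, 0.5, 0.4]
grip_width: 0.0286
```

Request:
servo_tool(commands=[{"dx": 0,"dy": 0,"dz": 0,"spin": 0},{"dx": 0,"dy": 0,"dz": 0,"spin": 0},{"dx": 0,"dy": 0,"dz": 0,"spin": 0},{"dx": 0,"dy": 0,"dz": 0,"spin": 0},{"dx": 0,"dy": 0,"dz": 0,"spin": 0},{"dx": 0,"dy": 0,"dz": 0,"spin": 0}])

```text
time: 3.15
eef_pos: [0.4297, 0.282, 0.0325]
orientation: [-0.0, 0.78, 0.626, 0.0]
ft_force: [0.1, 0.9, -0.6]
grip_width: 0.0117
```

The fin is gripped (11.7 mm opening against 12 mm). Sliding to in front of the guides and squaring up.

Request:
servo_tool(commands=[{"dx": -0.01,"dy": 0.004,"dz": 0,"spin": -0.01},{"dx": -0.03,"dy": 0.011,"dz": 0,"spin": -0.02},{"dx": -0.05,"dy": 0.018,"dz": 0,"spin": -0.035},{"dx": -0.07,"dy": 0.026,"dz": 0,"spin": -0.05},{"dx": -0.09,"dy": 0.033,"dz": 0,"spin": -0.065},{"dx": -0.11,"dy": 0.04,"dz": 0,"spin": -0.08},{"dx": -0.13,"dy": 0.048,"dz": 0,"spin": -0.095},{"dx": -0.15,"dy": 0.055,"dz": 0,"spin": -0.11},{"dx": -0.17,"dy": 0.063,"dz": 0,"spin": -0.125},{"dx": -0.19,"dy": 0.07,"dz": 0,"spin": -0.14},{"dx": -0.21,"dy": 0.077,"dz": 0,"spin": -0.155},{"dx": -0.23,"dy": 0.085,"dz": 0,"spin": -0.17},{"dx": -0.25,"dy": 0.092,"dz": 0,"spin": -0.185},{"dx": -0.27,"dy": 0.099,"dz": 0,"spin": -0.2},{"dx": -0.29,"dy": 0.107,"dz": 0,"spin": -0.21},{"dx": -0.305,"dy": 0.112,"dz": 0,"spin": -0.22},{"dx": -0.313,"dy": 0.115,"dz": 0,"spin": -0.225},{"dx": -0.3165,"dy": 0.1164,"dz": 0,"spin": -0.225},{"dx": -0.3165,"dy": 0.1164,"dz": 0,"spin": -0.225},{"dx": -0.3165,"dy": 0.1164,"dz": 0,"spin": -0.225}])

```text
time: 4.82
eef_pos: [0.4749, -0.0518, 0.0325]
orientation: [-0.0, 0.705, 0.71, 0.0]
ft_force: [0.3, -0.7, -1.4]
grip_width: 0.0117
```

Run:
```python
from h import *
im,st=snap('top','t2'); print(st['time'],st['eef_pos'],st['grip_width'])
w,x,y,z=st['orientation'];print(Rn.from_quat([x,y,z,w]).as_matrix().round(4))
a=cv2.imread('pics/t2.png')
cv2.imwrite('pics/t2c.png',cv2.resize(a[30:250,260:500],None,fx=2.7,fy=2.7,interpolation=cv2.INTER_CUBIC))
```

```text
4.8167 [ 0.47493399 -0.05182488  0.03250242] 0.011682543148860457
[[-6.9e-03  1.0e+00 -1.0e-04]
 [ 1.0e+00  6.9e-03  1.0e-04]
 [ 1.0e-04 -1.0e-04 -1.0e+00]]
```

View pics/t2c.png

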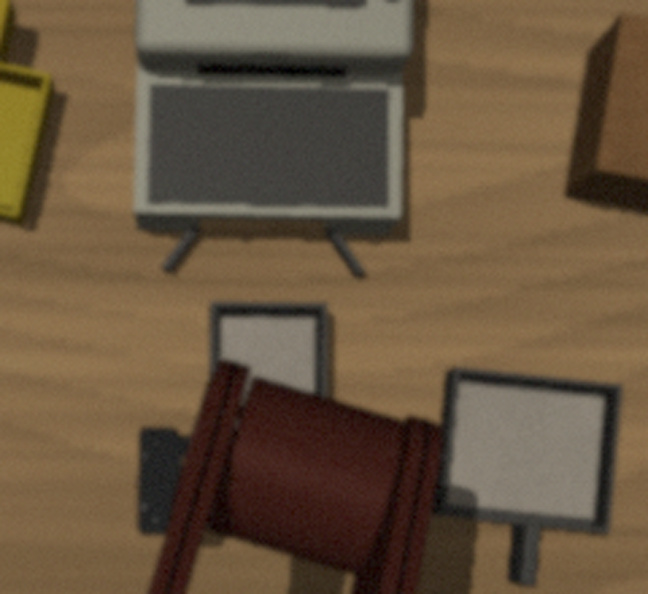

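The tray is gripped and squared in front of the guides: leading rim corners at crop (213,305) and (327,305), rail tips at (172,268) and (358,273). The wide tray is untouched. Comparing the tray's line with the printer's axis.

Run:
```python
from h import *
f=lambda L:[(260+x/2.7,30+y/2.7) for x,y in L]
def show(n,L,z):
    p=onz('top',f(L),z);d=p[0]-p[1];print(n,p[:,:2].round(4).tolist(),'mid',p.mean(0)[:2].round(4),np.linalg.norm(d).round(4),'yaw',np.degrees(np.arctan2(-d[0],d[1])).round(2))
show('lead',[(213,304),(327,304)],.04)
show('edge',[(135,217),(402,219)],.07)
show('deckback',[(138.5,80),(406.5,80)],.07)
show('tips',[(172,268),(358,273)],.022)
show('mouth',[(195,232),(333,232)],.022)
```

```text
lead [[0.6119, -0.0097], [0.6136, -0.0973]] mid [ 0.6128 -0.0535] 0.0876 yaw 1.16
edge [[0.672, 0.0505], [0.6745, -0.1497]] mid [ 0.6733 -0.0496] 0.2001 yaw 0.74
deckback [[0.7764, 0.0501], [0.7806, -0.1519]] mid [ 0.7785 -0.0509] 0.2021 yaw 1.19
tips [[0.6422, 0.0226], [0.6412, -0.1231]] mid [ 0.6417 -0.0502] 0.1457 yaw -0.39
mouth [[0.671, 0.0051], [0.6732, -0.103]] mid [ 0.6721 -0.0489] 0.1082 yaw 1.17
```

The printer axis is y ≈ −0.050 with yaw about 0, and the tray is about 2–3 mm to its right. Shifting +2 mm and entering part way to check the force.

Request:
servo_tool(commands=[{"dx": 0.002,"dy": 0.005,"dz": 0,"spin": 0},{"dx": 0.002,"dy": 0.015,"dz": 0,"spin": 0},{"dx": 0.002,"dy": 0.025,"dz": 0,"spin": 0},{"dx": 0.002,"dy": 0.035,"dz": 0,"spin": 0},{"dx": 0.002,"dy": 0.045,"dz": 0,"spin": 0},{"dx": 0.002,"dy": 0.055,"dz": 0,"spin": 0},{"dx": 0.002,"dy": 0.065,"dz": 0,"spin": 0},{"dx": 0.002,"dy": 0.075,"dz": 0,"spin": 0},{"dx": 0.002,"dy": 0.085,"dz": 0,"spin": 0},{"dx": 0.002,"dy": 0.092,"dz": 0,"spin": 0},{"dx": 0.002,"dy": 0.095,"dz": 0,"spin": 0},{"dx": 0.002,"dy": 0.095,"dz": 0,"spin": 0}])

```text
time: 5.87
eef_pos: [0.5705, -0.0489, 0.0325]
orientation: [0.0, 0.704, 0.71, 0.0]
ft_force: [1.1, 0.2, 1.4]
grip_width: 0.0119
```

Request:
servo_tool(commands=[{"dx": -0.001,"dy": 0.008,"dz": 0,"spin": 0},{"dx": -0.001,"dy": 0.018,"dz": 0,"spin": 0},{"dx": -0.001,"dy": 0.028,"dz": 0,"spin": 0},{"dx": -0.001,"dy": 0.038,"dz": 0,"spin": 0},{"dx": -0.001,"dy": 0.048,"dz": 0,"spin": 0},{"dx": -0.001,"dy": 0.058,"dz": 0,"spin": 0},{"dx": -0.001,"dy": 0.066,"dz": 0,"spin": 0},{"dx": -0.001,"dy": 0.07,"dz": 0,"spin": 0},{"dx": -0.001,"dy": 0.07,"dz": 0,"spin": 0}])

```text
time: 6.62
eef_pos: [0.6405, -0.0499, 0.0324]
orientation: [0.0, 0.705, 0.71, 0.0]
ft_force: [0.6, -0.7, 0.0]
grip_width: 0.0116
```

Still free. Creeping toward the rear stop.

Request:
servo_tool(commands=[{"dx": 0,"dy": 0.002,"dz": 0,"spin": 0},{"dx": 0,"dy": 0.004,"dz": 0,"spin": 0},{"dx": 0,"dy": 0.006,"dz": 0,"spin": 0},{"dx": 0,"dy": 0.008,"dz": 0,"spin": 0},{"dx": 0,"dy": 0.009,"dz": 0,"spin": 0},{"dx": 0,"dy": 0.009,"dz": 0,"spin": 0}])

```text
time: 7.12
eef_pos: [0.6492, -0.0499, 0.0324]
orientation: [0.0, 0.705, 0.71, 0.0]
ft_force: [-0.2, -0.5, -0.8]
grip_width: 0.0119
```

Run:
```python
from h import *
im,st=snap('wrist','w3'); print(st['time'],st['eef_pos'],st['ft_force'])
```

```text
7.1167 [ 0.64919436 -0.04994181  0.03243024] [-0.22433468 -0.452741   -0.75512297]
```

View pics/w3.png

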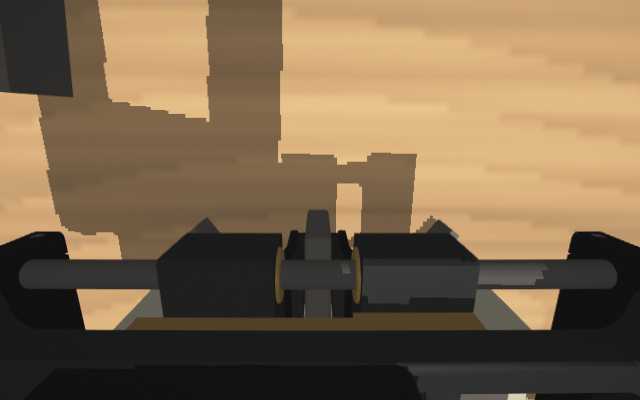

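The wrist view shows the fin centred in the jaws, but the printer's front face is hidden. Creeping on 1 mm at a time until the stop is felt.

Request:
servo_tool(commands=[{"dx": 0,"dy": 0.001,"dz": 0,"spin": 0},{"dx": 0,"dy": 0.002,"dz": 0,"spin": 0},{"dx": 0,"dy": 0.003,"dz": 0,"spin": 0},{"dx": 0,"dy": 0.003,"dz": 0,"spin": 0}])

```text
time: 7.5
eef_pos: [0.6512, -0.0499, 0.0324]
orientation: [-0.001, 0.705, 0.71, -0.001]
ft_force: [-4.8, 0.8, 2.8]
grip_width: 0.012
```

The force rises at x = 0.651, and I predicted the stop at about 0.6505–0.652. One small nudge to confirm.

Request:
servo_tool(commands=[{"dx": 0,"dy": 0.001,"dz": 0,"spin": 0},{"dx": 0,"dy": 0.0015,"dz": 0,"spin": 0},{"dx": 0,"dy": 0.0015,"dz": 0,"spin": 0}])

```text
time: 7.75
eef_pos: [0.6512, -0.0499, 0.0324]
orientation: [-0.002, 0.705, 0.71, -0.002]
ft_force: [-11.2, 0.0, 5.6]
grip_width: 0.012
```

It is hard against the stop. Relaxing the push and releasing with a partial opening.

Request:
servo_tool(commands=[{"dx": 0,"dy": -0.0025,"dz": 0,"spin": 0},{"dx": 0,"dy": -0.0025,"dz": 0,"spin": 0},{"dx": 0,"dy": -0.0025,"dz": 0,"spin": 0}])

```text
time: 8.0
eef_pos: [0.6512, -0.0499, 0.0324]
orientation: [0.0, 0.705, 0.71, 0.0]
ft_force: [-0.7, -0.7, -1.8]
grip_width: 0.0117
```

Request:
servo_tool(commands=[{"dx": 0,"dy": 0,"dz": 0,"spin": 0},{"dx": 0,"dy": 0,"dz": 0,"spin": 0},{"dx": 0,"dy": 0,"dz": 0,"spin": 0},{"dx": 0,"dy": 0,"dz": 0,"spin": 0},{"dx": 0,"dy": 0,"dz": 0,"spin": 0},{"dx": 0,"dy": 0,"dz": 0,"spin": 0},{"dx": 0,"dy": 0,"dz": 0,"spin": 0},{"dx": 0,"dy": 0,"dz": 0,"spin": 0}], fingers=120)

```text
time: 8.67
eef_pos: [0.651, -0.0499, 0.0326]
orientation: [0.0, 0.705, 0.71, 0.0]
ft_force: [-0.1, -0.5, -0.3]
grip_width: 0.0457
```

Released at 46 mm opening. Now straight up, then back and aside to clear the view.

Request:
servo_tool(commands=[{"dx": 0,"dy": 0,"dz": -0.015,"spin": 0},{"dx": 0,"dy": 0,"dz": -0.04,"spin": 0},{"dx": 0,"dy": 0,"dz": -0.07,"spin": 0},{"dx": 0,"dy": 0,"dz": -0.1,"spin": 0},{"dx": 0,"dy": 0,"dz": -0.13,"spin": 0},{"dx": 0.02,"dy": -0.02,"dz": -0.15,"spin": 0},{"dx": 0.05,"dy": -0.04,"dz": -0.16,"spin": 0},{"dx": 0.08,"dy": -0.07,"dz": -0.16,"spin": 0},{"dx": 0.11,"dy": -0.1,"dz": -0.16,"spin": 0},{"dx": 0.14,"dy": -0.13,"dz": -0.16,"spin": 0},{"dx": 0.17,"dy": -0.16,"dz": -0.16,"spin": 0},{"dx": 0.2,"dy": -0.19,"dz": -0.16,"spin": 0},{"dx": 0.23,"dy": -0.2,"dz": -0.16,"spin": 0},{"dx": 0.26,"dy": -0.2,"dz": -0.16,"spin": 0},{"dx": 0.28,"dy": -0.2,"dz": -0.16,"spin": 0},{"dx": 0.28,"dy": -0.2,"dz": -0.16,"spin": 0},{"dx": 0.28,"dy": -0.2,"dz": -0.16,"spin": 0}])

```text
time: 10.08
eef_pos: [0.4489, 0.2294, 0.1937]
orientation: [0.0, 0.704, 0.711, 0.0]
ft_force: [-0.3, -0.6, 0.5]
grip_width: 0.0462
```

Run:
```python
from h import *
im,st=snap('top','t4'); print(st['time'],st['eef_pos'],st['ft_force'])
a=cv2.imread('pics/t4.png')
cv2.imwrite('pics/t4c.png',cv2.resize(a[90:250,280:500],None,fx=3.6,fy=3.6,interpolation=cv2.INTER_CUBIC))
```

```text
10.0833 [0.44890291 0.22942192 0.19365099] [-0.31122114 -0.62835767  0.47097359]
```

View pics/t4c.png

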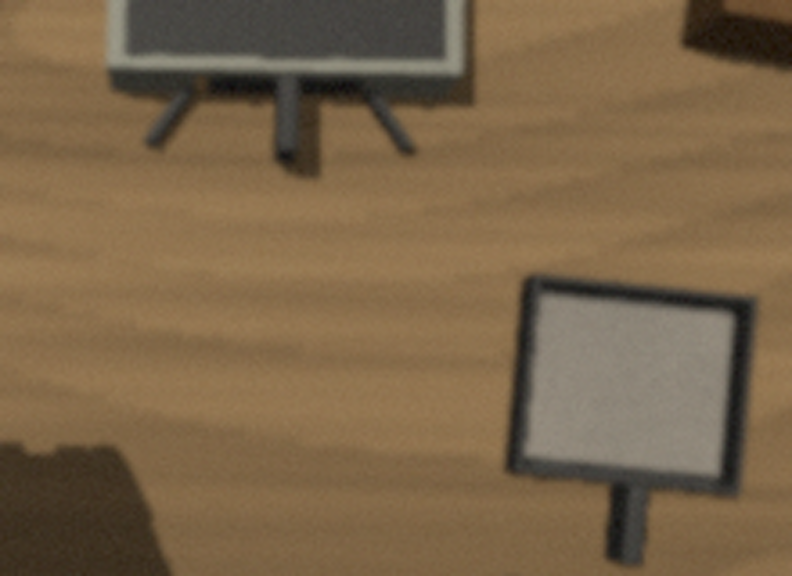

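The fin stands out midway between the guides: end at crop (286,155), root at (289,78). The wide tray is still in place. Checking the numbers.

Run:
```python
from h import *
f=lambda L:[(280+x/3.6,90+y/3.6) for x,y in L]
F=onz('top',f([(285,153),(289,78)]),.066);E=onz('top',f([(109,71),(466,73)]),.07)
d=F[1]-F[0];print('fin',F[:,:2].round(4).tolist(),np.degrees(np.arctan2(d[1],d[0])).round(2),'edge mid',E.mean(0)[:2].round(4))
print('tray origin x in printer',(F[0]-E.mean(0))[0]+.1025)
a=cv2.imread('pics/top0.png')[150:255,405:505].astype(int);b=cv2.imread('pics/t4.png')[150:255,405:505].astype(int)
print('wide shift px',cv2.phaseCorrelate(a.mean(2),b.mean(2)))
```

```text
fin [[0.6295, -0.05], [0.6722, -0.0515]] -2.07 edge mid [ 0.6748 -0.0504]
tray origin x in printer 0.05722182889432277
wide shift px ((-0.05496921806970789, 0.003231243724997057), 1.0274867642469365)
```

Tray origin is at x ≈ 57 mm (target 58), centred within 1 mm, about 2° off square, and the wide tray hasn't moved. Handing in.

```bash
python3 -c "
from bench import arm
print(arm.close_job())"
```

```text
the job is handed in; nothing more can be done
None
```

The narrow grey tray is in the printer bay, fully home and released, and the job was handed in at about 10 s of the 43 s allowed. I gripped it by its fin, slid it along the bench between the guides, and pushed until the rear stop showed at x = 0.651 m (about 11 N). Then I let go and moved the arm clear.

The last top view gave these figures, within the cameras' roughly 2 mm accuracy:

| Check | Measured | Limit or target |
|---|---|---|
| Tray origin along the bay | 57 mm | 58 mm when home; 45.5–70 mm allowed |
| Off centre | under 1–2 mm | 12 mm |
| Off square | about 2° (from a short, blurred fin edge) | 8° |
| Wide tray shift in the image | under 0.1 px | 30 mm |

- **Failed checks:** none of these checks failed or disagreed. Two move calls were refused early on because the rows left out some keys. They moved nothing, and I sent the moves again in full.
- **Not measured directly:** I did not measure the tray's height or tilt in the bay. It was never lifted, and the fin looked upright in that view.

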